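# Snap the length stop onto the fence bar and butt it against the collar

### The arm

A 6-joint arm with a two-finger parallel gripper is mounted at the origin on a cart in front of the work surface, level with it; the furniture and walls round the work are solid. World frame = base frame: x ahead of the robot, y to its left, z up, the work surface at z = 0. Lengths are in m, angles in rad, forces in N, time in s.
With the tool pointing down it reaches from about 0.275 to 0.85 m from the base axis. Payload 19 kg.
Tool frame: the origin (TCP) lies at the very end of the fingers, on their centre line; the grasp point (between the pads) lies 19 mm behind it (grasp_offset is the distance from the TCP to the grasp point, in m); z points along the fingers, y is the direction in which the jaws open and shut (so a half turn about z gives the same grasp; the last joint's range is limited). The gripper opens to 85 mm and grips with 20 to 120 N. Pads are 22 mm wide; open, the fingers measure 114 mm over their backs; the gripper's body (76 mm by 85 mm) begins 54 mm behind the grasp point. The pads swing forward as they close: fully open they stand 13 mm farther back than shut.
Start: joints at [1.094, 0.15, 1.437, -0, 1.554, -0.134], TCP at [0.193, 0.542, 0.231] pointing down, gripper open.
Joint ranges: [-2.8, 2.8], [-0.68, 2.1], [0.12, 2.68], [-1.39, 4.53], [0.16, 2.79], [-2.81, 2.81]. Speed limits (rad/s): [1.89, 1.89, 2.22, 3.01, 3.01, 3.01].

### API

Orientations are given as a unit quaternion [x, y, z, w].
In Python, from rig import state, snapshot, job_done, grasp_offset gives the robot as it stands.
- The arm moves only by the shell command python3 -m jog 'ROWS'. ROWS is a JSON object of lists of equal length, an entry for each row: "delta_pos": the shift along the tool's x, y, z in cm, a list of three; "delta_rot": the turn, a rotation vector about the tool's x, y, z in rad, a list of three; "fingers": the closure in counts, from 0 (fully open) to 255 (shut). In form: {"delta_pos": [[dx, dy, dz], ...], "delta_rot": [[wx, wy, wz], ...], "fingers": [fingers, ...]}. A call has 1 to 20 rows; each row is the pose to reach, as a shift and turn from the pose commanded when the call began, along the tool's axes at that moment; what a row does not reach only later rows make up. A row lasts 1/10 s, in which the tool goes at most 50 mm and 8.59 degrees, less where a joint would pass 70% of its speed; a pose out of reach is approached as far as the arm can. A call with a gripper value outside its range is refused whole. The fingers move at their own pace and stop on an object; the grip force is fixed at half the most. Time passes only in rows, so rows that repeat a pose let the fingers close. It gives the time, the measured TCP pose, the force and the opening at its end, in the units of the state.
- state(): the state, without advancing time (a new reading comes with each control period).
- snapshot(name): name is "scene" or "side" or "wrist"; returns a dict with "pixels" (384x512x3 uint8, red, green, blue), "fx", "fy", "cx", "cy" (pixels), "rvec" (rotation vector, rad) and "tvec" (3), from world to camera coordinates, as OpenCV has them. Camera axes: x right, y down, z forward; pixel columns grow to the right and rows downward; lengths in m; the calibration is good to about 2 mm. A picture is of the moment at which its call begins. There is no depth.
- job_done(): hands the job in, once; it reports no verdict.
The state is a dict: "t": time; "qpos": joint angles; "qd": joint speeds; "effort": joint torques, N m; "position": TCP position; "orientation": TCP orientation; "ft_force": force on the tool from outside, world axes, zero at the start; "ft_torque": the same for the moment, N m; "opening": finger opening in m.
Only numpy, scipy, OpenCV 4.12 (cv2) and the standard library are available. Lean on these libraries where they do the work, as an engineer would, in place of code of your own. Each camera call takes 0.05 s, during which the arm holds its last target. There are 200 camera calls.

### The job

Set up the cut-off fence: pick up the orange clip-on stop and push it straight down onto the steel bar, in the open stretch at least 5 cm away from the blue collar, until its sprung arms snap under the bar and it sits fully home, without forcing it (25 N is plenty). Then, keeping it upright, slide it along the bar until it just touches the collar, and let go. The collar is already set to length and only lightly nipped, so do not shift it, and leave the other things on the bench where they are.

Things in the scene. Friction and masses are not known exactly. Their poses are not given: they have to be found in the camera images.
- stop: loose clip-on stop, orange plastic, 35 to 70 g, 30 mm long (y), 31 mm wide (x), 33 mm over the arm tips, standing on its two sprung arms with its fin up. Origin on the axis of its bore, 20 mm above the bench as it stands; y along the bore, z up the fin; same shape either way round. Bore roof 10 mm above the origin, top of roof block 18 mm above, arm tips 20 mm below
- stop_fin (a point): grip point in the middle of the stop's ribbed fin, 42 mm above the stop's origin. The fin is 12 mm thick (stop's x: grip across this), 30 mm long (y) and spans 18 to 55 mm above the origin
- jaw_a (a joint): angle of one sprung arm of the stop, rad: -0.035 shut in the air, 0 on the bar, 0.12 at the widest point. The teeth close 7 mm below the bore axis and flare outward. Pushed onto the bar the flares touch with the origin about 17 mm above the bar axis; the push peaks at 9 to 16 N near 11 mm and is gone by 4 mm (snap); at 0 the roof meets the bar, rigidly. Slid along, it drags with 3 to 6 N
- fence: fixed cut-off fence: light wooden board 90 x 340 x 18 mm carrying a steel bar, 20 mm diameter, lengthwise on two grey pillow blocks (30 mm wide, 90 mm high). Origin at the centre of the board's underside, on the bench; y along the bar, z up. The free bar runs from y = -140 to +140 mm
- bar_mid (a point): middle of the bar on its axis, 80 mm straight above the fence's origin; axes as the fence. The stop is home when its origin lies on this axis
- collar_face (a point): point on the bar axis in the flat working face of the blue collar (34 mm diameter, 18 mm long, small brass screw on top). The face looks toward the fence's +y, where the open stretch of bar lies; axes as the fence. With the stop touching it, the stop's origin is 15 mm from this point in +y
- collar (a joint): place of the collar along the bar, m: the working face is at fence y = value - 0.115. The collar is only nipped: it slips when pushed with more than 14 N
- pin_tin: open brass-coloured pin tin, 65 mm across, 28 mm high; bystander; origin at the centre of its underside
- finger_plane: small brass finger plane 29 x 60 x 31 mm; bystander; origin at the centre of its underside
- sanding_block: cork-brown sanding block 46 x 90 x 27 mm; bystander; origin at the centre of its underside
- rosin_cake: amber rosin cake in a green dish, 45 mm across, 16 mm high; bystander; origin at the centre of its underside
- varnish_jar: glass jar with brown contents and wooden lid, 58 mm across, 89 mm high; bystander; origin at the centre of its underside

How it is judged:
By the outcome, as a careful person would: the job done as asked, in the order asked, and still so for the second after the job is handed in, with the robot touching nothing.
It also fails if it takes over 69 s, if anything falls off the work surface, if the arm or the gripper's body presses on something with over 40 N, if the wrist force passes 120 N, or if a joint passes its speed limit or range.

## Working session

There is one attempt and no reset: what is moved stays moved. The work goes in short steps, Python scripts to look and compute and a shell command to move; the robot and the scene stay as the last step left them, time stands still between calls to the robot, and variables do not carry over. Pictures are saved under pics/ and viewed, about 8 in all and at most 12, crops included, and the job is handed in when it is done.

```bash
mkdir -p pics; cat > h.py <<'E'
import numpy as np, cv2, json
from rig import state, snapshot, grasp_offset
def snap(cam,name):
    s=snapshot(cam); p=np.array(s.pop("pixels"),np.uint8)
    cv2.imwrite(f"pics/{name}.png",p[:,:,::-1])
    json.dump({k:np.array(v).tolist() for k,v in s.items()},open(f"pics/{name}.json","w")); return p
def P(name):
    s=json.load(open(f"pics/{name}.json")); R=cv2.Rodrigues(np.array(s["rvec"],float))[0]
    K=np.array([[s["fx"],0,s["cx"]],[0,s["fy"],s["cy"]],[0,0,1]])
    return K@np.c_[R,np.array(s["tvec"],float).ravel()]
def tri(*obs):
    A=[]
    for n,(u,v) in obs:
        M=P(n); A+=[u*M[2]-M[0],v*M[2]-M[1]]
    X=np.linalg.svd(np.array(A))[2][-1]; X=X[:3]/X[3]
    return X,[np.round(proj(n,X)-uv,1) for n,uv in obs]
def proj(n,X):
    q=P(n)@np.r_[X,1]; return q[:2]/q[2]
def onz(n,uv,z):
    M=P(n); u,v=uv; A=np.array([u*M[2]-M[0],v*M[2]-M[1]])
    return np.r_[np.linalg.solve(A[:,:2],-A[:,3]-A[:,2]*z),z]
E
python3 - <<'E'
from h import *
a=snap("scene","sc0");b=snap("side","si0");c=snap("wrist","wr0")
cv2.imwrite("pics/both0.png",np.hstack([a,b])[:,:,::-1][:, :])
print(state()); print(grasp_offset)
for n in("sc0","si0","wr0"):
    s=json.load(open(f"pics/{n}.json"));R=cv2.Rodrigues(np.array(s["rvec"]))[0];print(n,-R.T@np.array(s["tvec"]).ravel(),s["fx"])
E
```

```text
{'t': 0.15, 'qpos': array([ 1.09401170e+00,  1.50840751e-01,  1.43784643e+00,  1.01711742e-05,
        1.55376209e+00, -1.33998267e-01]), 'qd': array([ 0.00011407, -0.00081831, -0.00150289, -0.00014234, -0.00022207,
        0.00024197]), 'effort': array([ 1.85684868e-03, -7.13378477e+01, -5.71044588e+01, -1.06009827e-04,
        7.25817677e-03, -2.17505323e-05]), 'position': array([0.19319976, 0.54138822, 0.23085008]), 'orientation': array([ 1.70555352e-01,  9.85348004e-01, -4.06961344e-04, -1.33627501e-04]), 'ft_force': array([-0.10301001, -0.80985583,  0.37202422]), 'ft_torque': array([0.07148558, 0.05821914, 0.00148424]), 'opening': 0.08512296535886453}
0.0187
sc0 [-0.4612484  -0.83622837  0.68034052] 455.81942051024237
si0 [ 0.23574837 -1.16890721  0.72869571] 350.083453561109
wr0 [0.11453968 0.56929476 0.37383075] 314.8179298924356
```

View pics/sc0.png

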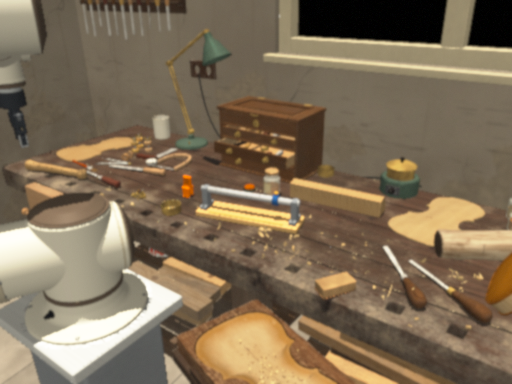

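View pics/si0.png

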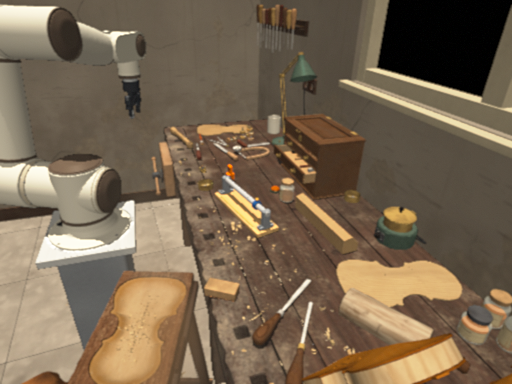

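The scene view shows the stop at about (187,186) and the fence at (200–300, 185–230), with the collar near (275,198). In the side view the stop is near (230,171) and the fence at (218–278, 178–235). I'll enlarge both.

```bash
python3 - <<'E'
from h import *
a=cv2.imread("pics/sc0.png")[165:240,175:308]; b=cv2.imread("pics/si0.png")[155:240,190:323]
r=lambda i:cv2.resize(i,None,fx=6,fy=6,interpolation=cv2.INTER_CUBIC)[:300*2]
a,b=r(a),r(b)
o=np.vstack([a[:, :],b]); o=cv2.resize(o,(500,int(500*o.shape[0]/o.shape[1]))); 
cv2.imwrite("pics/crop0.png",o); print(o.shape,a.shape,b.shape)
X,e=tri(("sc0",(187,186)),("si0",(230.5,171)));print("stop",X,e)
X,e=tri(("sc0",(276,198)),("si0",(254,206)));print("collar?",X,e)
E
```

```text
(601, 500, 3) (450, 798, 3) (510, 798, 3)
stop [0.57857461 0.23523664 0.03627015] [array([-0.3, -0.9]), array([-0. ,  1.3])]
collar? [ 0.56884704 -0.15082173  0.08939913] [array([0.4, 1.1]), array([ 0. , -1.6])]
```

View pics/crop0.png

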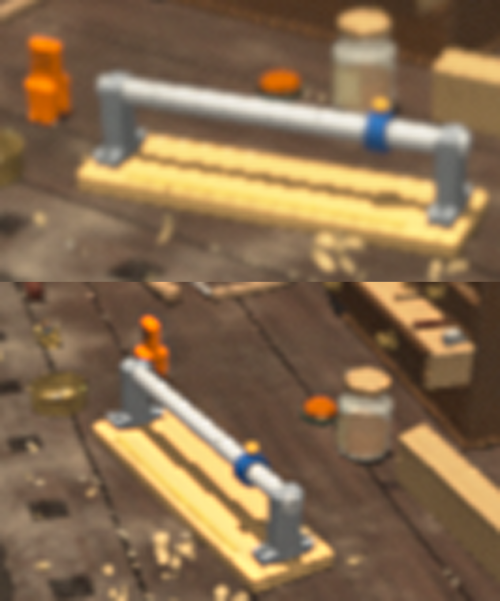

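Upper crop (scene): fin top at (44,40), collar centre (376,131), pillow tops (113,80) and (456,133). Lower crop (side): fin top (150,320), collar (250,467), pillow tops (133,365) and (290,490).

```bash
python3 - <<'E'
from h import *
from scipy.spatial.transform import Rotation as Ro
f=500/133
A=lambda u,v:(u/f+175,v/f+165); B=lambda u,v:(u/f+190,(v-282)/f+155)
for n,a,b in[("fintop",(44,40),(150,320)),("collar",(376,131),(250,467)),("pl+",(113,80),(133,365)),("pl-",(456,133),(290,490))]:
    X,e=tri(("sc0",A(*a)),("si0",B(*b)));print(n,X.round(4),*e)
s=state();R=Ro.from_quat(s["orientation"]).as_matrix();print(R.round(3))
j=json.load(open("pics/wr0.json"));Rc=cv2.Rodrigues(np.array(j["rvec"]))[0];c=-Rc.T@np.array(j["tvec"]).ravel()
print("cam in tool",R.T@(c-s["position"]));print("cam axes in tool",(R.T@Rc.T).round(3))
E
```

```text
fintop [0.5745 0.2274 0.0757] [-0. -0.] [-0.   0.1]
collar [ 0.5829 -0.1363  0.0781] [-0.1 -0.2] [-0.   0.3]
pl+ [0.5223 0.0941 0.0872] [0.  0.1] [ 0.  -0.1]
pl- [ 0.6006 -0.2011  0.0872] [-0.1 -0.3] [-0.   0.5]
[[-0.942  0.336 -0.   ]
 [ 0.336  0.942 -0.001]
 [ 0.    -0.001 -1.   ]]
cam in tool [ 0.08348132 -0.00027686 -0.14297009]
cam axes in tool [[-0.    -0.948 -0.318]
 [ 1.    -0.001  0.001]
 [-0.001 -0.318  0.948]]
```

```bash
python3 -m jog '{"delta_pos":[[-4,-1.5,0],[-8,-3,0.5],[-12,-4.5,1],[-16,-6,1.5],[-20,-7.5,2],[-24,-9,2.5],[-28,-10.5,3],[-32,-12,3],[-36,-13.2,3],[-40,-14.7,3],[-43,-15.8,3],[-46.4,-16.8,3],[-46.4,-16.8,3],[-46.4,-16.8,3],[-46.4,-16.8,3]],"delta_rot":[[0,0,0.1],[0,0,0.2],[0,0,0.3],[0,0,0.4],[0,0,0.5],[0,0,0.6],[0,0,0.7],[0,0,0.8],[0,0,0.9],[0,0,0.97],[0,0,0.97],[0,0,0.97],[0,0,0.97],[0,0,0.97],[0,0,0.97]],"fingers":[0,0,0,0,0,0,0,0,0,0,0,0,0,0,0]}'
python3 - <<'E'
from h import *
p=snap("wrist","wr1"); print(state()["position"],state()["qpos"],state()["ft_force"])
cv2.imwrite("pics/wr1b.png",cv2.resize(cv2.imread("pics/wr1.png"),None,fx=1.5,fy=1.5,interpolation=cv2.INTER_CUBIC))
E
```

```text
t: 1.65
position: [0.5733, 0.2278, 0.2012]
orientation: [0.61, 0.792, -0.0, -0.0]
ft_force: [-0.1, 1.1, -0.2]
opening: 0.0859
[0.57313854 0.22797143 0.20133948] [ 2.53707215e-01  2.48670445e-01  1.38078935e+00  5.98852685e-05
  1.51234006e+00 -5.15638181e-03] [0.70932773 0.05351274 0.44322512]
```

View pics/wr1b.png

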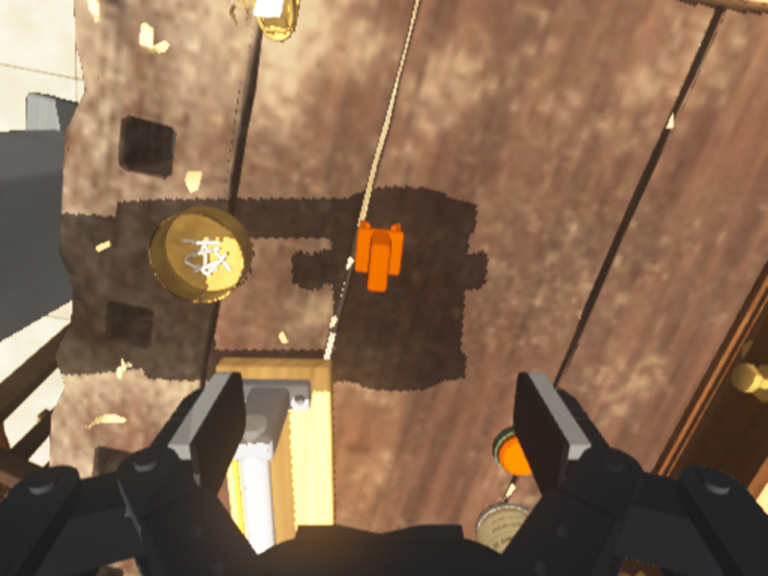

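The wrist view shows the stop at about (380,255) in the 1.5x picture, nearly aligned with the jaws. The tin is at (200,255) and the near end of the fence at (275,370). I'll crop closer to get the yaw.

```bash
python3 - <<'E'
from h import *
i=cv2.imread("pics/wr1.png")[140:205,225:285]
cv2.imwrite("pics/crop1.png",cv2.resize(i,None,fx=9,fy=9,interpolation=cv2.INTER_CUBIC))
E
```

```text
(no output)
```

View pics/crop1.png

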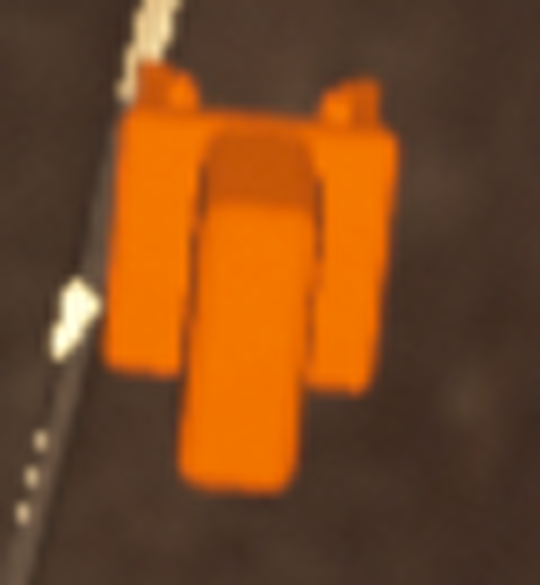

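The crop shows the fin top corners at (205,203), (315,210), (180,488) and (295,492), and the roof block corners at (120,108), (398,130), (105,372) and (372,392).

```bash
python3 - <<'E'
from h import *
from scipy.spatial.transform import Rotation as Ro
C=lambda u,v:((u+.5)/9-.5+225,(v+.5)/9-.5+140)
for z,q in[(.075,[(205,203),(315,210),(180,488),(295,492)]),(.038,[(120,108),(398,130),(105,372),(372,392)])]:
    W=np.array([onz("wr1",C(*p),z) for p in q]); a,b,c,d=W
    dx=(b-a+d-c)/2; dy=(a-c+b-d)/2
    print(W.mean(0).round(4),"w",np.linalg.norm(dx).round(4),"l",np.linalg.norm(dy).round(4),"x-ang",np.degrees(np.arctan2(dx[1],dx[0])).round(1),"y-ang",np.degrees(np.arctan2(dy[1],dy[0])).round(1)-90)
f=500/133
ft=np.mean([C(*p) for p in [(205,203),(315,210),(180,488),(295,492)]],0)
print(tri(("wr1",ft),("sc0",(44/f+175,40/f+165)),("si0",(150/f+190,(320-282)/f+155))))
s=state();R=Ro.from_quat(s["orientation"]).as_matrix();print(s["position"],np.degrees(np.arctan2(R[1,1],R[0,1])))
E
```

```text
[0.5714 0.2277 0.075 ] w 0.0112 l 0.0295 x-ang 11.9 y-ang 10.400000000000006
[0.5713 0.2279 0.038 ] w 0.0305 l 0.0304 x-ang 10.2 y-ang 10.400000000000006
(array([0.57347198, 0.22712219, 0.07584156]), [array([2. , 1.7]), array([-0.2,  0. ]), array([-0.2,  0.1])])
[0.57313854 0.22797143 0.20133948] 14.831591130772882
```

The measured sizes agree: fin 11.2 x 29.5 mm, block 30.5 x 30.4 mm, fin top at 0.0758 m. The stop is at (0.5714, 0.2278) with a yaw of 10.4°. I'll grasp it now.

```bash
python3 -m jog '{"delta_pos":[[0,-0.1,2],[0.05,-0.2,4],[0.05,-0.2,6],[0.05,-0.2,8],[0.05,-0.2,10],[0.05,-0.2,12],[0.05,-0.2,13.5],[0.05,-0.2,14.7],[0.05,-0.2,15.5],[0.05,-0.2,15.5],[0.05,-0.2,15.5],[0.05,-0.2,15.5],[0.05,-0.2,15.5],[0.05,-0.2,15.5],[0.05,-0.2,15.5],[0.05,-0.2,15.5],[0.05,-0.2,15.5],[0.05,-0.2,15.5],[0.05,-0.2,15.5]],"delta_rot":[[0,0,0.04],[0,0,0.077],[0,0,0.077],[0,0,0.077],[0,0,0.077],[0,0,0.077],[0,0,0.077],[0,0,0.077],[0,0,0.077],[0,0,0.077],[0,0,0.077],[0,0,0.077],[0,0,0.077],[0,0,0.077],[0,0,0.077],[0,0,0.077],[0,0,0.077],[0,0,0.077],[0,0,0.077]],"fingers":[0,0,0,0,0,0,0,0,0,0,255,255,255,255,255,255,255,255,255]}'
```

```text
t: 3.6
position: [0.5719, 0.2273, 0.0464]
orientation: [0.64, 0.768, 0.0, 0.0]
ft_force: [1.4, -0.4, 4.5]
opening: 0.0112
```

```bash
python3 -m jog '{"delta_pos":[[0,0,-1],[0,0,-4],[0,0,-8],[0,0,-12],[0,0,-16],[-2,-0.3,-18.5],[-5,-0.6,-19.5],[-9,-1.1,-19.5],[-13,-1.7,-19.5],[-17,-2.2,-19.5],[-21,-2.7,-19.5],[-25,-3.2,-19.5],[-29,-3.8,-19.5],[-33,-4.3,-19.5],[-36.5,-4.8,-19.5],[-38.5,-5.1,-19.5],[-39.3,-5.2,-19.5],[-39.3,-5.2,-19.5],[-39.3,-5.2,-19.5]],"delta_rot":[[0,0,0],[0,0,0],[0,0,0],[0,0,0],[0,0,0],[0,0,0],[0,0,-0.01],[0,0,-0.02],[0,0,-0.03],[0,0,-0.04],[0,0,-0.05],[0,0,-0.06],[0,0,-0.07],[0,0,-0.078],[0,0,-0.078],[0,0,-0.078],[0,0,-0.078],[0,0,-0.078],[0,0,-0.078]],"fingers":[255,255,255,255,255,255,255,255,255,255,255,255,255,255,255,255,255,255,255]}'
python3 -c "
from h import *
snap('wrist','wr2');print(state()['position'],state()['orientation'],state()['ft_force'])"
```

```text
t: 5.5
position: [0.5913, -0.1678, 0.2415]
orientation: [0.61, 0.793, 0.0, -0.0]
ft_force: [0.8, 0.6, -0.2]
opening: 0.011
[ 0.59138283 -0.1675389   0.24156337] [6.09500901e-01 7.92785372e-01 7.18716249e-05 1.32228945e-05] [-0.30140527 -0.12908595  0.05676139]
```

```bash
python3 -m jog '{"delta_pos":[[1,0,0],[3,0,0],[5,0,0],[6,0,0],[6,0,0],[6,0,0]],"delta_rot":[[0,0,0],[0,0,0],[0,0,0],[0,0,0],[0,0,0],[0,0,0]],"fingers":[255,255,255,255,255,255]}'
python3 -c "
from h import *
snap('wrist','wr3');print(state()['position'],state()['orientation'],state()['ft_force'])
r=[cv2.resize(cv2.imread(f'pics/{n}.png')[:300,100:420],None,fx=1.25*1,fy=1.25*1) for n in('wr2','wr3')]
a=np.hstack(r);print(a.shape);cv2.imwrite('pics/wr23.png',a)"
```

```text
t: 6.15
position: [0.576, -0.1103, 0.2416]
orientation: [0.61, 0.793, -0.0, 0.0]
ft_force: [0.8, -0.7, -1.6]
opening: 0.011
[ 0.57606198 -0.1107507   0.24138268] [ 6.09774421e-01  7.92574991e-01 -1.17335497e-04  1.59878626e-04] [ 1.1588809   0.14405549 -1.23789136]
(375, 800, 3)
```

View pics/wr23.png

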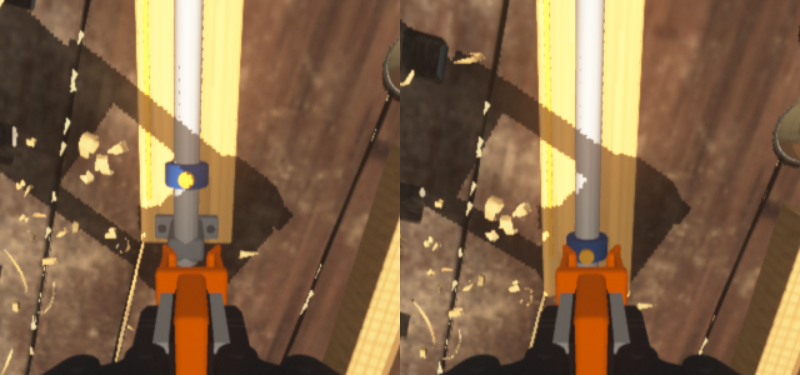

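Both wrist views show the bar running vertically, at about x=187 on the left and 588 on the right. The collar is at (187,177) and (587,247), and the stop is held squarely below it. I'll find the bar edges by saturation and enlarge the collar.

```bash
python3 - <<'E'
from h import *
def edges(n,rows,c):
    S=cv2.cvtColor(cv2.imread(f"pics/{n}.png"),cv2.COLOR_BGR2HSV)[:,:,1].astype(float); out=[]
    for v in rows:
        r=S[v-1:v+2].mean(0); g=np.diff(r)
        l=c-20+np.argmin(g[c-20:c]); q=c+np.argmax(g[c:c+20])
        def sub(k):
            w=np.abs(g[k-2:k+3]); return ((np.arange(k-2,k+3)+.5)*w).sum()/w.sum()
        out.append((v,sub(l),sub(q)))
    return np.array(out)
for n,c,rows in(("wr2",250,range(6,128,6)),("wr3",250,range(6,184,8))):
    E=edges(n,rows,c); m=(E[:,1]+E[:,2])/2; w=E[:,2]-E[:,1]
    print(n,np.c_[E[:,0],m,w].round(1)[::3].tolist())
    ok=np.abs(w-np.median(w))<2.5
    W=np.array([onz(n,(m[i],E[i,0]),.08) for i in range(len(m)) if ok[i]])
    vx,vy,x0,y0=cv2.fitLine(W[:,:2].astype(np.float32),cv2.DIST_HUBER,0,1e-4,1e-4).ravel()
    print(ok.sum(),"dir deg",np.degrees(np.arctan2(vy,vx))%180-90,"x at y=-.05:",x0+(-.05-y0)*vx/vy, "resid",np.abs((W[:,0]-x0)*vy-(W[:,1]-y0)*vx).max(),W[[0,-1]].round(4).tolist())
    # width scaled -> height check
    i=len(m)//2; M=P(n); d=(M@np.r_[onz(n,(m[i],E[i,0]),.08),1])[2]; print("width mm",w[ok].mean()*d/314.8*1000)
a=cv2.imread("pics/wr2.png")[125:165,228:273];b=cv2.imread("pics/wr3.png")[180:220,228:273]
cv2.imwrite("pics/crop2.png",cv2.resize(np.hstack([a,b]),None,fx=8.8,fy=8.8,interpolation=cv2.INTER_CUBIC))
a=cv2.imread("pics/wr3.png")[190:300,205:295];cv2.imwrite("pics/crop3.png",cv2.resize(a,None,fx=5,fy=5,interpolation=cv2.INTER_CUBIC))
E
```

```text
wr2 [[6.0, 250.5, 21.6], [24.0, 250.4, 21.7], [42.0, 250.0, 20.7], [60.0, 249.9, 20.6], [78.0, 249.5, 19.9], [96.0, 249.2, 20.4], [114.0, 249.1, 20.7]]
21 dir deg 13.803696 x at y=-.05: 0.55658376 resid 0.000239221991874497 [[0.5515, -0.0295, 0.08], [0.576, -0.1282, 0.08]]
width mm 18.830605429407814
wr3 [[6.0, 251.4, 21.9], [30.0, 251.0, 21.0], [54.0, 250.9, 20.5], [78.0, 250.5, 19.9], [102.0, 250.0, 20.5], [126.0, 249.9, 20.5], [150.0, 249.9, 19.2], [174.0, 249.4, 19.3]]
23 dir deg 14.045197 x at y=-.05: 0.5563939 resid 0.0002970039720623036 [[0.5369, 0.028, 0.08], [0.5751, -0.1253, 0.08]]
width mm 18.829584625060342
```

View pics/crop2.png

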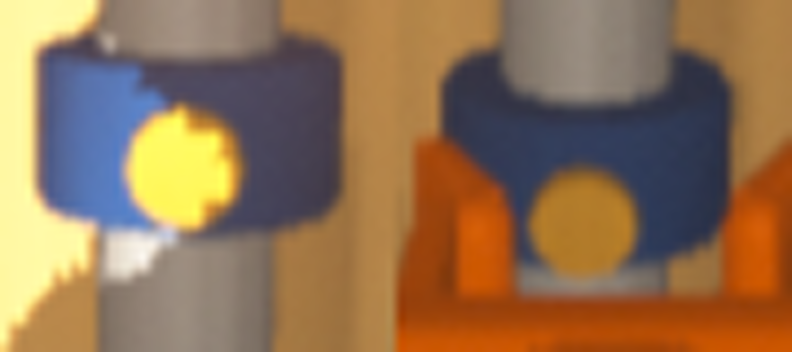

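View pics/crop3.png

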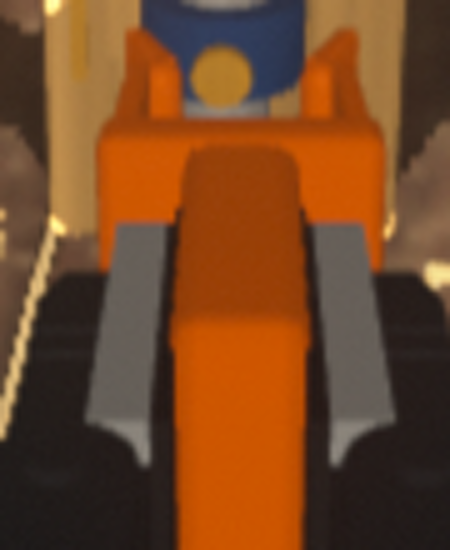

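The collar's working face is uppermost in both crops, with its rim centre at about (190,60) on the left and (583,112) on the right, and the screw at (183,167) and (583,225). In the second crop the held stop's roof front edge runs from (102,132) to (383,130), and its fin top front edge from (178,320) to (305,318).

```bash
python3 - <<'E'
from h import *
c2=lambda u,v:((u+.5)/8.8-.5+228,(v+.5)/8.8-.5+125); c2b=lambda u,v:((u-396+.5)/8.8-.5+228,(v+.5)/8.8-.5+180)
c3=lambda u,v:((u+.5)/5-.5+205,(v+.5)/5-.5+190)
for n,a,b in[("screw",(183,167),(583,225)),("rim",(190,60),(584,112)),("left",(42,55),(446,88)),("right",(340,55),(729,88))]:
    X,e=tri(("wr2",c2(*a)),("wr3",c2b(*b)));print(n,X.round(4),*e)
th=np.radians(14.0);ex=np.array([np.cos(th),np.sin(th),0]);ey=np.array([-np.sin(th),np.cos(th),0])
p0=np.array([.5565,-.05,.08])
for n,q,z in[("roof",[(102,132),(383,130)],.233),("fin",[(178,320),(305,318)],.270)]:
    a,b=[onz("wr3",c3(*p),z) for p in q];m=(a+b)/2;d=b-a
    print(n,m.round(4),"w",np.linalg.norm(d).round(4),"ang",np.degrees(np.arctan2(d[1],d[0])).round(1),"off bar x",((m-p0)@ex).round(4))
t=state()["position"];print("tcp off bar",(t-p0)@ex,"y",(t-p0)@ey)
for n,q in(("wr2",c2(190,60)),("wr3",c2b(584,112))):
    X=onz(n,q,.097);print("face",X.round(4),"y rel p0",((X-p0)@ey).round(4))
E
```

```text
screw [ 0.5788 -0.1401  0.1049] [ 0.1 -0. ] [-0.1  0. ]
rim [ 0.5767 -0.1311  0.0943] [-0.3 -0. ] [0.2 0. ]
left [ 0.5614 -0.1364  0.0826] [-0.2  0. ] [ 0.2 -0. ]
right [ 0.5928 -0.128   0.0826] [-0. -0.] [0. 0.]
roof [ 0.5709 -0.0952  0.233 ] w 0.0295 ang 15.3 off bar x 0.0031
fin [ 0.5709 -0.0958  0.27  ] w 0.0105 ang 15.9 off bar x 0.0029
tcp off bar 0.004283983266497378 y -0.06367861221053996
face [ 0.5769 -0.1306  0.097 ] y rel p0 -0.0831
face [ 0.5763 -0.1302  0.097 ] y rel p0 -0.0826
```

Heights agree: rim at 0.094 and collar sides at 0.083, so the bar axis is near 0.08. Relative to the bar, the held stop is +3 mm in x and 0.9° in yaw. I'll correct that, move to about 78 mm clear of the collar, and stop just above flare contact.

```bash
python3 -m jog '{"delta_pos":[[1,0,0],[3,-0.1,0],[5,-0.15,0],[6.5,-0.19,0],[7.4,-0.19,0],[7.4,-0.19,1],[7.4,-0.19,3],[7.4,-0.19,5],[7.4,-0.19,7],[7.4,-0.19,9],[7.4,-0.19,10.5],[7.4,-0.19,11.1],[7.4,-0.19,11.35],[7.4,-0.19,11.35],[7.4,-0.19,11.35],[7.4,-0.19,11.35]],"delta_rot":[[0,0,0.005],[0,0,0.01],[0,0,0.015],[0,0,0.015],[0,0,0.015],[0,0,0.015],[0,0,0.015],[0,0,0.015],[0,0,0.015],[0,0,0.015],[0,0,0.015],[0,0,0.015],[0,0,0.015],[0,0,0.015],[0,0,0.015],[0,0,0.015]],"fingers":[255,255,255,255,255,255,255,255,255,255,255,255,255,255,255,255]}'
python3 - <<'E'
from h import *
snap("wrist","wr4");snap("scene","sc4");snap("side","si4")
print(state()["position"],state()["orientation"],np.mean([state()["ft_force"] for _ in range(1)],0))
a=cv2.imread("pics/wr4.png")[60:300,170:340]
b=cv2.imread("pics/sc4.png")[165:240,175:308];c=cv2.imread("pics/si4.png")[150:225,200:290]
z=lambda i,h:cv2.resize(i,(int(i.shape[1]*h/i.shape[0]),h),interpolation=cv2.INTER_CUBIC)
l=z(a,560);r=np.vstack([z(b,224),np.zeros((0,0,3),np.uint8).reshape(0,z(b,224).shape[1],3),cv2.resize(c,(z(b,224).shape[1],336),interpolation=cv2.INTER_CUBIC)])
o=np.hstack([l,r]);print(o.shape);cv2.imwrite("pics/m4.png",o)
E
```

```text
t: 7.8
position: [0.5555, -0.0397, 0.1285]
orientation: [0.616, 0.788, 0.0, 0.001]
ft_force: [0.3, -0.2, -0.9]
opening: 0.0114
[ 0.55530271 -0.03961133  0.12813883] [6.15790421e-01 7.87909957e-01 6.63756041e-05 2.30932946e-04] [-0.27029432 -0.75248882 -0.26433456]
(560, 793, 3)
```

View pics/m4.png

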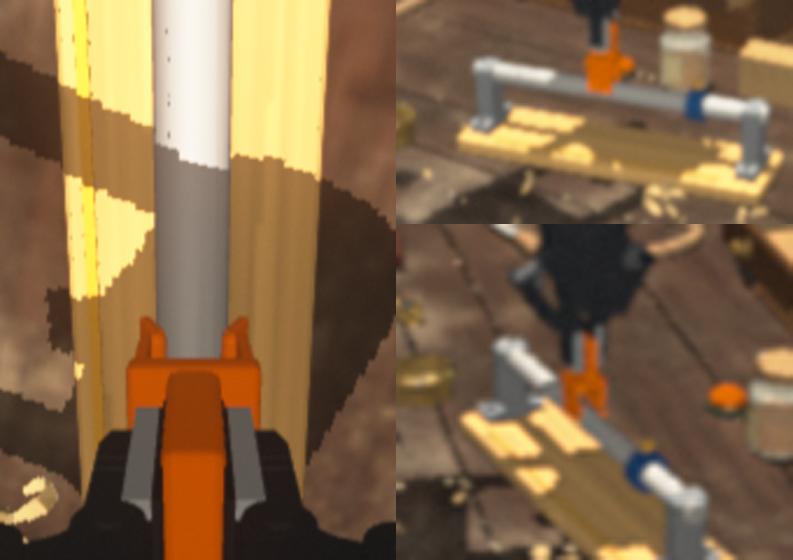

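The stop straddles the bar and is centred on it: bar centre at about 193 and block centre at about 193.5 in the left panel, with the collar well clear in the other panels. I'll push in stages while watching the force.

```bash
python3 -m jog '{"delta_pos":[[0,0,0.2],[0,0,0.4],[0,0,0.6],[0,0,0.75],[0,0,0.85],[0,0,0.9],[0,0,0.9]],"delta_rot":[[0,0,0],[0,0,0],[0,0,0],[0,0,0],[0,0,0],[0,0,0],[0,0,0]],"fingers":[255,255,255,255,255,255,255]}'
```

```text
t: 8.65
position: [0.5557, -0.0397, 0.1197]
orientation: [0.616, 0.788, 0.0, 0.001]
ft_force: [-0.7, 0.1, 10.2]
opening: 0.0109
```

```bash
python3 -m jog '{"delta_pos":[[0,0,0.05],[0,0,0.1],[0,0,0.15],[0,0,0.2],[0,0,0.2]],"delta_rot":[[0,0,0],[0,0,0],[0,0,0],[0,0,0],[0,0,0]],"fingers":[255,255,255,255,255]}'
```

```text
t: 9.15
position: [0.5557, -0.0398, 0.1177]
orientation: [0.616, 0.788, 0.0, 0.001]
ft_force: [-0.4, -0.4, 10.5]
opening: 0.0111
```

```bash
python3 -m jog '{"delta_pos":[[0,0,0.1],[0,0,0.2],[0,0,0.3],[0,0,0.4],[0,0,0.5],[0,0,0.6],[0,0,0.7],[0,0,0.75],[0,0,0.75]],"delta_rot":[[0,0,0],[0,0,0],[0,0,0],[0,0,0],[0,0,0],[0,0,0],[0,0,0],[0,0,0],[0,0,0]],"fingers":[255,255,255,255,255,255,255,255,255]}'
```

```text
t: 10.05
position: [0.555, -0.0396, 0.1089]
orientation: [0.616, 0.788, -0.0, -0.0]
ft_force: [0.2, -0.2, -4.0]
opening: 0.0109
```

```bash
python3 -m jog '{"delta_pos":[[0,0,0.05],[0,0,0.1],[0,0,0.15],[0,0,0.2],[0,0,0.2]],"delta_rot":[[0,0,0],[0,0,0],[0,0,0],[0,0,0],[0,0,0]],"fingers":[255,255,255,255,255]}'
```

```text
t: 10.55
position: [0.5551, -0.0396, 0.1071]
orientation: [0.616, 0.788, -0.0, -0.0]
ft_force: [0.1, -0.2, -4.1]
opening: 0.0108
```

It has snapped: the force is now -4 N, so the arms are pulling it down. I'll creep on to the roof.

```bash
python3 -m jog '{"delta_pos":[[0,0,0.02],[0,0,0.04],[0,0,0.04]],"delta_rot":[[0,0,0],[0,0,0],[0,0,0]],"fingers":[255,255,255]}'; python3 -m jog '{"delta_pos":[[0,0,0.02],[0,0,0.04],[0,0,0.04]],"delta_rot":[[0,0,0],[0,0,0],[0,0,0]],"fingers":[255,255,255]}'
```

```text
t: 10.85
position: [0.5551, -0.0396, 0.1069]
orientation: [0.616, 0.788, -0.0, -0.0]
ft_force: [0.5, 0.6, -2.8]
opening: 0.0113
t: 11.15
position: [0.5552, -0.0396, 0.1066]
orientation: [0.616, 0.788, -0.0, 0.0]
ft_force: [-1.1, 1.8, -1.8]
opening: 0.0108
```

```bash
python3 -m jog '{"delta_pos":[[0,0,0.02],[0,0,0.04],[0,0,0.04]],"delta_rot":[[0,0,0],[0,0,0],[0,0,0]],"fingers":[255,255,255]}'; python3 -m jog '{"delta_pos":[[0,0,0.02],[0,0,0.04],[0,0,0.04]],"delta_rot":[[0,0,0],[0,0,0],[0,0,0]],"fingers":[255,255,255]}'
```

```text
t: 11.45
position: [0.5553, -0.0396, 0.1065]
orientation: [0.616, 0.788, 0.0, 0.0]
ft_force: [-3.0, 0.6, 5.3]
opening: 0.0107
t: 11.75
position: [0.5553, -0.0396, 0.1064]
orientation: [0.616, 0.788, 0.0, 0.0]
ft_force: [-5.0, 1.8, 10.7]
opening: 0.011
```

It is home on the roof: the contact is rigid at TCP z 0.1064, as predicted, with 10.7 N. I'll ease the load and the sideways force, then start the slide.

```bash
python3 -m jog '{"delta_pos":[[0,-0.02,-0.02],[0,-0.03,-0.05],[0,-0.03,-0.05],[-0.2,-0.03,-0.05],[-0.5,-0.03,-0.05],[-0.8,-0.03,-0.05],[-1.1,-0.03,-0.05],[-1.4,-0.03,-0.05],[-1.7,-0.03,-0.05],[-2,-0.03,-0.05]],"delta_rot":[[0,0,0],[0,0,0],[0,0,0],[0,0,0],[0,0,0],[0,0,0],[0,0,0],[0,0,0],[0,0,0],[0,0,0]],"fingers":[255,255,255,255,255,255,255,255,255,255]}'
```

```text
t: 12.75
position: [0.5597, -0.0583, 0.1064]
orientation: [0.616, 0.788, 0.001, -0.0]
ft_force: [-2.6, 9.4, 8.3]
opening: 0.0109
```

```bash
python3 -m jog '{"delta_pos":[[0,0,-0.04],[-0.2,0,-0.05],[-0.5,0,-0.05],[-0.8,0,-0.05],[-1.1,0,-0.05],[-1.4,0,-0.05],[-1.7,0,-0.05],[-2,0,-0.05]],"delta_rot":[[0,0,0],[0,0,0],[0,0,0],[0,0,0],[0,0,0],[0,0,0],[0,0,0],[0,0,0]],"fingers":[255,255,255,255,255,255,255,255]}'
```

```text
t: 13.55
position: [0.5644, -0.0779, 0.1065]
orientation: [0.616, 0.788, 0.0, -0.001]
ft_force: [-0.1, 7.5, 3.0]
opening: 0.0109
```

```bash
python3 -m jog '{"delta_pos":[[-0.2,0.01,-0.02],[-0.5,0.02,-0.02],[-0.8,0.02,-0.02],[-1.1,0.02,-0.02],[-1.4,0.03,-0.02],[-1.7,0.03,-0.02],[-2,0.03,-0.02],[-2.3,0.03,-0.02],[-2.6,0.03,-0.02],[-2.8,0.03,-0.02],[-2.8,0.03,-0.02],[-2.8,0.03,-0.02]],"delta_rot":[[0,0,0],[0,0,0],[0,0,0],[0,0,0],[0,0,0],[0,0,0],[0,0,0],[0,0,0],[0,0,0],[0,0,0],[0,0,0],[0,0,0]],"fingers":[255,255,255,255,255,255,255,255,255,255,255,255]}'
python3 - <<'E'
from h import *
snap("scene","sc5");snap("side","si5");print(state()["position"],state()["ft_force"])
b=cv2.imread("pics/sc5.png")[175:220,240:310];c=cv2.imread("pics/si5.png")[165:225,225:290]
z=lambda i,w:cv2.resize(i,(w,int(i.shape[0]*w/i.shape[1])),interpolation=cv2.INTER_CUBIC)
a=z(b,480);d=z(c,310);h=min(a.shape[0],d.shape[0]);o=np.hstack([a[:h],d[:h]]);print(o.shape);cv2.imwrite("pics/m5.png",o)
E
```

```text
t: 14.75
position: [0.5714, -0.1053, 0.1066]
orientation: [0.616, 0.788, -0.0, -0.0]
ft_force: [-0.8, 4.5, 0.4]
opening: 0.0111
[ 0.57139292 -0.10532516  0.10654866] [-0.80018035  4.43165161 -2.62609661]
(286, 790, 3)
```

View pics/m5.png

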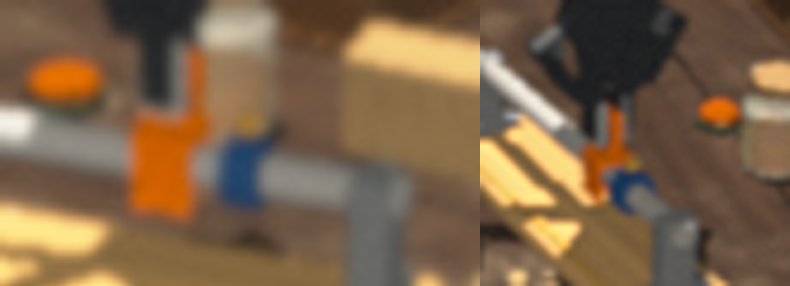

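In the left panel the stop's edge is at about 195 and the collar face at about 220, a gap of about 10.7 mm, which agrees with the calculated 10.8 mm. I'll approach slowly.

```bash
python3 -m jog '{"delta_pos":[[-0.1,0,0],[-0.2,0,0],[-0.3,0,0],[-0.4,0,0],[-0.5,0,0],[-0.6,0,0],[-0.7,0,0],[-0.75,0,0]],"delta_rot":[[0,0,0],[0,0,0],[0,0,0],[0,0,0],[0,0,0],[0,0,0],[0,0,0],[0,0,0]],"fingers":[255,255,255,255,255,255,255,255]}'; python3 -m jog '{"delta_pos":[[-0.03,0,0],[-0.06,0,0]],"delta_rot":[[0,0,0],[0,0,0]],"fingers":[255,255]}'; python3 -m jog '{"delta_pos":[[-0.03,0,0],[-0.06,0,0]],"delta_rot":[[0,0,0],[0,0,0]],"fingers":[255,255]}'
```

```text
t: 15.65
position: [0.5732, -0.1126, 0.1066]
orientation: [0.616, 0.788, -0.0, -0.0]
ft_force: [-0.9, 5.7, -2.2]
opening: 0.011
t: 15.85
position: [0.5733, -0.1132, 0.1066]
orientation: [0.616, 0.788, -0.0, -0.0]
ft_force: [-1.2, 5.9, -2.9]
opening: 0.0109
t: 16.05
position: [0.5735, -0.1137, 0.1066]
orientation: [0.616, 0.788, -0.0, -0.0]
ft_force: [-1.1, 4.3, -3.3]
opening: 0.0112
```

```bash
python3 -m jog '{"delta_pos":[[-0.03,0,0],[-0.05,0,0]],"delta_rot":[[0,0,0],[0,0,0]],"fingers":[255,255]}' | grep -E "pos|force"; python3 -m jog '{"delta_pos":[[-0.02,0,0],[-0.04,0,0]],"delta_rot":[[0,0,0],[0,0,0]],"fingers":[255,255]}'| grep -E "pos|force"
```

```text
position: [0.5736, -0.1142, 0.1066]
ft_force: [-1.5, 5.3, -1.8]
position: [0.5737, -0.1146, 0.1066]
ft_force: [-0.4, 5.3, -1.9]
```

```bash
python3 -m jog '{"delta_pos":[[-0.02,0,0],[-0.03,0,0]],"delta_rot":[[0,0,0],[0,0,0]],"fingers":[255,255]}' | grep -E "pos|force"
```

```text
position: [0.5738, -0.1149, 0.1065]
ft_force: [-0.5, 4.3, -1.7]
```

```bash
python3 -m jog '{"delta_pos":[[-0.02,0,0],[-0.03,0,0]],"delta_rot":[[0,0,0],[0,0,0]],"fingers":[255,255]}' | grep -E "pos|force"
```

```text
position: [0.5739, -0.1152, 0.1066]
ft_force: [-1.0, 4.9, -2.4]
```

```bash
python3 -m jog '{"delta_pos":[[-0.02,0,0],[-0.03,0,0]],"delta_rot":[[0,0,0],[0,0,0]],"fingers":[255,255]}' | grep -E "pos|force"
```

```text
position: [0.5739, -0.1155, 0.1066]
ft_force: [-1.6, 4.7, -2.5]
```

```bash
python3 -m jog '{"delta_pos":[[-0.02,0,0],[-0.03,0,0]],"delta_rot":[[0,0,0],[0,0,0]],"fingers":[255,255]}' | grep -E "pos|force"
```

```text
position: [0.574, -0.1158, 0.1066]
ft_force: [-0.1, 3.9, -1.5]
```

```bash
python3 -m jog '{"delta_pos":[[-0.02,0,0],[-0.03,0,0]],"delta_rot":[[0,0,0],[0,0,0]],"fingers":[255,255]}' | grep -E "pos|force"
```

```text
position: [0.5741, -0.1161, 0.1066]
ft_force: [-0.2, 5.2, -1.7]
```

```bash
python3 -m jog '{"delta_pos":[[-0.02,0,0],[-0.03,0,0]],"delta_rot":[[0,0,0],[0,0,0]],"fingers":[255,255]}' | grep -E "pos|force"
```

```text
position: [0.5741, -0.1164, 0.1066]
ft_force: [0.1, 4.3, -2.4]
```

```bash
python3 -m jog '{"delta_pos":[[-0.02,0,0],[-0.03,0,0]],"delta_rot":[[0,0,0],[0,0,0]],"fingers":[255,255]}' | grep -E "pos|force"
```

```text
position: [0.5742, -0.1167, 0.1066]
ft_force: [-0.6, 5.6, -1.9]
```

```bash
python3 -m jog '{"delta_pos":[[-0.02,0,0],[-0.03,0,0]],"delta_rot":[[0,0,0],[0,0,0]],"fingers":[255,255]}' | grep -E "pos|force"
```

```text
position: [0.5743, -0.1169, 0.1066]
ft_force: [-1.0, 6.4, -2.1]
```

```bash
python3 -m jog '{"delta_pos":[[-0.01,0,0],[-0.02,0,0]],"delta_rot":[[0,0,0],[0,0,0]],"fingers":[255,255]}' | grep -E "pos|force"
```

```text
position: [0.5743, -0.117, 0.1065]
ft_force: [-1.4, 7.6, -1.8]
```

```bash
python3 -m jog '{"delta_pos":[[-0.01,0,0],[-0.02,0,0]],"delta_rot":[[0,0,0],[0,0,0]],"fingers":[255,255]}' | grep -E "pos|force"
```

```text
position: [0.5743, -0.1171, 0.1066]
ft_force: [-2.2, 8.0, -0.7]
```

```bash
python3 -m jog '{"delta_pos":[[-0.01,0,0],[-0.02,0,0]],"delta_rot":[[0,0,0],[0,0,0]],"fingers":[255,255]}' | grep -E "pos|force"
python3 - <<'E'
from h import *
snap("scene","sc6");snap("side","si6");print(state()["position"],state()["ft_force"])
z=lambda i,w:cv2.resize(i,(w,int(i.shape[0]*w/i.shape[1])),interpolation=cv2.INTER_CUBIC)
r=[]
for k in("5","6"):
    b=cv2.imread(f"pics/sc{k}.png")[180:215,250:310];c=cv2.imread(f"pics/si{k}.png")[180:215,230:290]
    r.append(np.hstack([z(b,390),z(c,390)]))
o=np.vstack(r);print(o.shape);cv2.imwrite("pics/m6.png",o)
# collar shift by template of blue mask centroid (right part)
for k in("0","5","6"):
    for n in("sc","si"):
        h=cv2.cvtColor(cv2.imread(f"pics/{n}{k}.png"),cv2.COLOR_BGR2HSV)[150:240,200:310]
        m=(h[:,:,0]>100)&(h[:,:,0]<125)&(h[:,:,1]>110);y,x=np.nonzero(m);print(k,n,len(x),(x.mean()+200).round(2),(y.mean()+150).round(2),x.max()+200)
E
```

```text
position: [0.5743, -0.1171, 0.1066]
ft_force: [-2.6, 9.0, -0.1]
[ 0.57432519 -0.11709247  0.1065796 ] [-1.80877503  8.21512698 -1.12582698]
(454, 780, 3)
0 sc 36 274.67 199.72 277
0 si 19 255.21 202.89 259
5 sc 36 274.83 199.58 278
5 si 22 254.95 203.59 260
6 sc 34 274.91 199.76 278
6 si 19 255.16 203.63 260
```

View pics/m6.png

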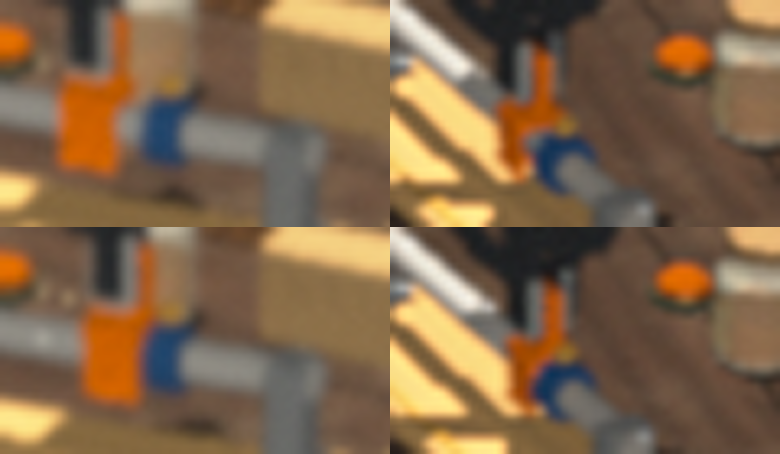

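The lower row (now) shows the stop against the collar, at about x=145 on the left, with the collar still at 168 as in the upper row. The TCP has stalled with the force at about 9 N against 5 N of drag, so that is light contact. I'll relax the push, let go and rise straight up.

```bash
python3 -m jog '{"delta_pos":[[0.02,0,0],[0.03,0,0],[0.03,0,0]],"delta_rot":[[0,0,0],[0,0,0],[0,0,0]],"fingers":[255,255,255]}'
python3 -m jog '{"delta_pos":[[0,0,0],[0,0,0],[0,0,0],[0,0,0],[0,0,0],[0,0,0],[0,0,0],[0,0,0]],"delta_rot":[[0,0,0],[0,0,0],[0,0,0],[0,0,0],[0,0,0],[0,0,0],[0,0,0],[0,0,0]],"fingers":[200,180,160,120,80,0,0,0]}'
```

```text
t: 19.05
position: [0.5743, -0.117, 0.1066]
orientation: [0.616, 0.788, 0.0, -0.001]
ft_force: [-1.3, 6.7, -0.5]
opening: 0.0108
t: 19.85
position: [0.5746, -0.1176, 0.1069]
orientation: [0.616, 0.788, -0.0, 0.0]
ft_force: [0.6, -0.6, 0.2]
opening: 0.0853
```

```bash
python3 -m jog '{"delta_pos":[[0,0,-0.5],[0,0,-1.5],[0,0,-3],[0,0,-5],[0,0,-8],[0,0,-11],[0,0,-13],[-2,0,-13.5],[-4,0,-13.5],[-5,0,-13.5],[-5,0,-13.5],[-5,0,-13.5]],"delta_rot":[[0,0,0],[0,0,0],[0,0,0],[0,0,0],[0,0,0],[0,0,0],[0,0,0],[0,0,0],[0,0,0],[0,0,0],[0,0,0],[0,0,0]],"fingers":[0,0,0,0,0,0,0,0,0,0,0,0]}'
python3 - <<'E'
from h import *
snap("wrist","wr7");snap("scene","sc7");snap("side","si7")
z=lambda i,h:cv2.resize(i,(int(i.shape[1]*h/i.shape[0]),h),interpolation=cv2.INTER_CUBIC)
a=z(cv2.imread("pics/wr7.png")[40:240,170:340],500);b=z(cv2.imread("pics/sc7.png")[175:220,250:310],250);c=z(cv2.imread("pics/si7.png")[165:220,225:298],250)
w=min(b.shape[1],c.shape[1]);o=np.hstack([a,np.vstack([b[:,:w],c[:,:w]])]);print(o.shape);cv2.imwrite("pics/m7.png",o)
for n in("sc","si"):
    h=cv2.cvtColor(cv2.imread(f"pics/{n}7.png"),cv2.COLOR_BGR2HSV)[150:240,200:310]
    m=(h[:,:,0]>100)&(h[:,:,0]<125)&(h[:,:,1]>110);y,x=np.nonzero(m);print(n,len(x),(x.mean()+200).round(2),(y.mean()+150).round(2),x.max()+200)
E
```

```text
t: 21.05
position: [0.5864, -0.166, 0.2413]
orientation: [0.616, 0.788, -0.0, -0.001]
ft_force: [-0.4, -0.5, -0.0]
opening: 0.085
(500, 756, 3)
sc 37 274.89 199.54 278
si 20 255.05 203.2 260
```

View pics/m7.png

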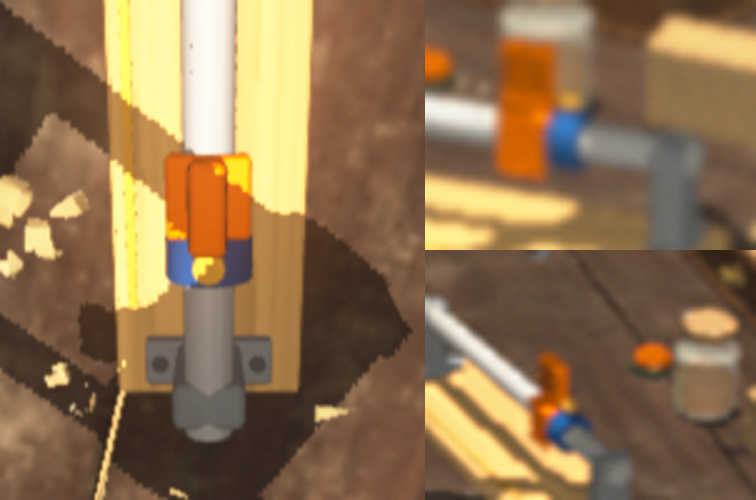

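The wrist view shows the stop upright on the bar with its end flush against the collar at about y=240, and the screw at (208,270). I'll check the collar's place once more and hand in.

```bash
python3 - <<'E'
from h import *
from rig import job_done
print(onz("wr7",(208/2.5+170,270/2.5+40),.105), onz("wr2",(248.8,144.0),.105), state()["ft_force"])
print(job_done())
E
```

```text
[ 0.57925588 -0.14091009  0.105     ] [ 0.57918927 -0.14040342  0.105     ] [-0.0647065   0.150796   -0.09350798]
the job is handed in; nothing more can be done
None
```

The stop is clipped fully home on the bar, upright, touching the collar and released. I handed the job in at about 21 s; no verdict was reported.

- **Push-on:** I pushed the stop down about 78 mm clear of the collar. The highest force I read was about 10.7 N. The push dropped to -4 N as the arms snapped under. The roof then met the bar rigidly at TCP z 0.1064, the height expected for home.
- **Slide:** It dragged with about 4–6 N once I eased the downward load; with that load on, early in the slide, I read up to about 10 N. I stopped when the force rose to about 9 N and the arm stalled, which leaves about 4 N on the collar, below its 14 N slip. I then eased the push, opened the gripper and rose straight up.
- **Last checks:** The final pictures show the stop upright and flush against the collar. The collar screw measured within 0.5 mm of its earlier place, inside the camera error. The force on the tool was about zero, and nothing else on the bench was touched.
- **Disagreements:** Early estimates from the scene and side cameras differed from the wrist camera by 3–4 mm in the bar's position and 0.9° in its yaw. I used the wrist view, and the small sideways forces during the push and slide supported that. Force was read only at the end of each move, so brief peaks in between were not seen.

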